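# Turn the pestle head-up in its crock

## Robot

A 6-joint arm with a two-finger parallel gripper is mounted at the origin on the work surface. World frame = base frame: x ahead of the robot, y to its left, z up, the work surface at z = 0. Lengths are in m, angles in rad, forces in N, time in s.
With the tool pointing down it reaches from about 0.15 to 0.775 m from the base axis. Payload 6.1 kg.
Tool frame: the origin (TCP) lies between the finger pads; the fingertips stand 19 mm ahead of it and the grasp point (between the pads) is the TCP (bot.tips_ahead is the z of the fingertips in the tool frame, in m); z points along the fingers, y is the line along which they close (so a half turn about z gives the same grasp; the last joint's range is limited). The gripper opens to 85 mm and grips with 20 to 120 N. Pads are 22 mm wide; open, the fingers measure 114 mm over their backs; the gripper's body (76 mm by 85 mm) begins 54 mm behind the grasp point. The pads swing forward as they close: fully open they stand 13 mm farther back than shut.
Start: joints at [-1.262, 0.126, -0.04, 1.405, 0, 1.571], TCP at [0.16, -0.5, 0.213] pointing down, gripper open.
Joint ranges: [-2.72, 2.72], [-0.95, 1.95], [-1.27, 1.35], [-1.78, 2.02], [-1.46, 1.47], [-3.14, 3.14]. Speed limits (rad/s): [2.39, 2.39, 3.01, 3.14, 3.14, 3.14].

## Interface

Orientations are given as a unit quaternion [x, y, z, w].
In Python, from station import bot gives the robot as it stands.
- The arm moves only by the shell command python3 -m handwheel 'ROWS' [FORCE]. ROWS is JSON, one flat list of numbers, 7 for each row, row after row: the opening, from 0 (shut) to 1 (fully open), then the shift along the tool's x, y, z in cm, then the turn, a rotation vector about the tool's x, y, z in degrees. In form: [gripper, dx, dy, dz, rx, ry, rz, gripper, dx, dy, dz, rx, ry, rz, ...]. A call has 1 to 20 rows; each row shifts and turns the commanded pose from where the row before left it, along the tool's axes as they then stand; what a row does not reach is not made up. A row lasts 1/8 s, in which the tool goes at most 62.5 mm and 10.7 degrees, less where a joint would pass 70% of its speed; a pose out of reach is approached as far as the arm can. A call with a gripper value outside its range is refused whole. The fingers move at their own pace and stop on an object; FORCE is the grip in N (left out, the last holds). Time passes only in rows, so rows that do not move let the fingers close. It gives the time, the measured TCP pose, the force, the opening and the grip force at its end, in the units of the state.
- bot.observe(): the state, without advancing time (a new reading comes with each control period).
- bot.read_camera(name): name is "side" or "top"; returns the picture (420x560x3 uint8, red, green, blue); there is no depth.
- bot.calibration(name): a dict with "fovy" (degrees; the focal length in pixels is half the picture's height over the tangent of half this angle, whatever the lens; pixels are square), "cx", "cy" (the principal point, pixels), "k1" (the pictures are not rectified: a ray, as slopes to the right and down, at radius r is drawn at 1 + k1 r^2 times it, then the intrinsics apply), "R" (3x3) and "t" (3): a world point X has camera coordinates R X + t. Camera axes: x right, y down, z forward; pixel columns grow to the right and rows downward; lengths in m; the calibration is good to about 2 mm. A picture is of the moment at which its call begins. calibration takes no time and is no camera call.
- bot.finish_job(): hands the job in; it is judged then, once.
The state is a dict: "time_s": time; "joint_positions": joint angles; "joint_velocities": joint speeds; "joint_torque": joint torques, N m; "position": TCP position; "ee_rot": TCP orientation; "contact_force": force on the tool from outside, world axes, zero at the start; "wrist_torque": the same for the moment, N m; "opening": finger opening in m; "finger_force": force on a finger pad.
Only numpy, scipy, OpenCV 4.12 (cv2) and the standard library are available. Lean on these libraries where they do the work, as an engineer would, in place of code of your own. Each camera call takes 0.05 s, during which the arm holds its last target. There are 200 camera calls.

## Task

The washed pestle was put back in its crock head-down, where its head cannot dry. Pull it out, turn it end for end (you may lay it across the V-notched rest to change your grip) and stand it back in the same crock handle-down, the handle's end on the crock's floor and the white head up. Handle it gently, without dropping it, and do not displace the other things on the bench.

Things in the scene. Friction and masses are not known exactly. Their poses are not given: they have to be found in the camera images.
- pestle_center (a point): pestle, 270 mm long, 0.2 to 0.3 kg, round: white porcelain head, straight dark wooden shaft of 24 mm diameter, wooden end knob. This point is on its axis half-way along, 135 mm from either end; it balances within 20 mm of here. Its z axis runs from head to handle's end. It starts upright in the crock, z up (head down), on the crock's floor.
- pestle_head (a point): centre of the pestle's white head face, on the axis. The head is 40 mm in diameter and 36 mm long, then tapers to the shaft 46 mm from this face
- pestle_butt (a point): centre of the flat end of the pestle's wooden handle, on the axis. The end knob is 32 mm in diameter and 20 mm long
- crock_floor (a point): white ceramic crock, round, open-topped, fixed to the bench: this point is the centre of its inner floor, 6 mm above the bench; z up. Rim 105 mm above the bench; outside diameter 70 mm at the foot, 74 mm at the rim; inside about 60 mm at the floor, 64 mm at the rim.
- rest_axis (a point): white V-notched rest, fixed to the bench (base 90 x 130 x 10 mm). Its two uprights, 12 mm thick, 75 mm wide, tops 91 mm above the bench, stand 45 mm either side of the middle along y, with nothing between them above the base. This point, 80 mm above the bench, is where a laid pestle shaft's axis lies, midway between them; the shaft lies along y, either way round; z up.
- mortar: bystander: white porcelain bowl, 110 mm wide, 60 mm high; origin under its centre
- vial: bystander: glass vial, 26 mm diameter, 45 mm high; origin under its centre
- dishes: bystander: two stacked culture dishes, 92 mm wide, 30 mm high; origin under their centre
- tip_rack: bystander: blue box of pipette tips, 85 x 125 x 57 mm (x, y, z); origin under its centre
- pestle: the whole pestle: origin at the centre of the head face (same point as pestle_head), z towards the handle's end
There are look-alikes about, which are no part of the job. Leave any green or yellow look-alike of the part that bears crock_floor alone.

How it is judged:
At the end, for the whole second after the job is handed in: The pestle stays in the crock, handle-down and released: the handle's end is within 25 mm of the crock's floor and 30 mm of its centre line, and the head face is more than 220 mm above the floor (leaning on the rim is fine) (z of pestle_butt in the frame of crock_floor below 0.025 m and horizontal distance between pestle_butt and crock_floor below 0.03 m and z of pestle_head in the frame of crock_floor above 0.22 m); the robot touches nothing.
It fails at once if the pestle is dropped or flung (faster than 1.1 m/s) (linear speed of pestle above 1.1 m/s).
It fails at once if another thing on the bench is displaced by more than 30 mm (distance of any of mortar, vial, dishes, tip_rack from where it was at the start of the episode above 0.03 m).
It also fails if it takes over 72 s, if anything falls off the work surface, if the arm or the gripper's body presses on something with over 40 N, if the wrist force passes 120 N, or if a joint passes its speed limit or range.

## Working session

There is one attempt and no reset: what is moved stays moved. The work goes in short steps, Python scripts to look and compute and a shell command to move; the robot and the scene stay as the last step left them, time stands still between calls to the robot, and variables do not carry over. Pictures are saved under pics/ and viewed, at most 11 in all, crops included, and the job is handed in when it is done.

```bash
mkdir -p pics; ls; python3 - <<'E'
from station import bot
import cv2
for n in("side","top"):
    cv2.imwrite(f"pics/{n}0.png",bot.read_camera(n)[:,:,::-1]); c=bot.calibration(n); print(n,c)
print(bot.observe())
E
```

```text
pics
side {'fovy': 48.0771179060007, 'cx': 278.5954917312933, 'cy': 208.74835035103928, 'k1': 0.042852115517601236, 'R': array([[-0.91845839, -0.39546919,  0.00618953],
       [-0.22201349,  0.50253829, -0.83556285],
       [ 0.32732889, -0.76880387, -0.54936   ]]), 't': array([0.5201235 , 0.30069001, 0.90323185])}
top {'fovy': 53.647858329401956, 'cx': 286.5635427562291, 'cy': 208.42335743205686, 'k1': 0.018017588990829916, 'R': array([[-0.02488612, -0.99953511,  0.01761394],
       [-0.9869577 ,  0.0217622 , -0.15950206],
       [ 0.15904459, -0.0213536 , -0.98704045]]), 't': array([-0.03088599,  0.6076636 ,  1.15029692])}
{'time_s': 0.1, 'joint_positions': array([-1.26202590e+00,  1.26308424e-01, -4.05010005e-02,  1.40540690e+00,
       -1.94471379e-05,  1.57079219e+00]), 'joint_velocities': array([-0.00143223, -0.00013766,  0.00322774,  0.00111461, -0.00101648,
        0.00010853]), 'joint_torque': array([ 1.65977904e-04, -4.36903596e+01,  3.53606701e+01,  1.37983990e-02,
        3.02449973e-05,  4.02872487e-06]), 'position': array([ 0.1594145 , -0.49979547,  0.21201502]), 'ee_rot': array([ 9.88105687e-01,  1.53774666e-01, -1.18785004e-04, -7.00060143e-04]), 'contact_force': array([ 0.92037651, -0.15755673, -0.72783989]), 'wrist_torque': array([-0.0011608 , -0.00402366, -0.01335276]), 'finger_force': 0.0, 'opening': 0.08545304044806351}
```

View pics/side0.png

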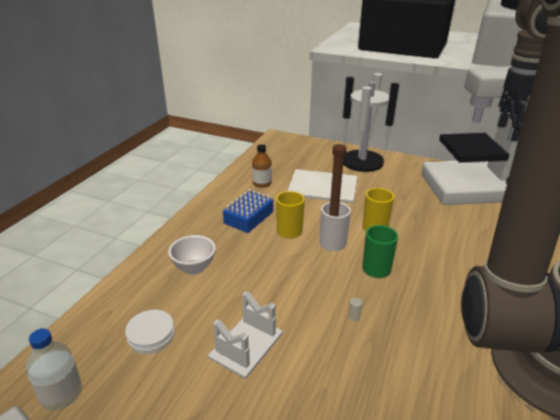

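View pics/top0.png

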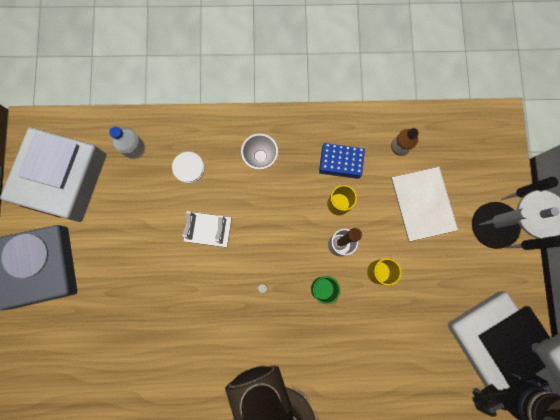

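The side picture shows four pots. White is at (335,228) with the dark shaft rising to (339,150); yellow at (290,215) and (378,210); green at (380,252). In the top picture white is at (344,242), yellow at (343,199) and (387,271), and green at (325,290). The white one with the pestle fits the description. The rest is at top (207,229), side (246,335). One enlarged crop will confirm this.

```bash
python3 - <<'E'
import cv2,numpy as np
s=cv2.imread("pics/side0.png");t=cv2.imread("pics/top0.png")
f=lambda a,x,y,w,h,k:cv2.resize(a[y:y+h,x:x+w],None,fx=k,fy=k,interpolation=cv2.INTER_CUBIC)
A=f(s,280,135,130,150,4) # 520x600
B=np.vstack([f(t,310,205,70,75,4),f(t,177,205,70,50,4)]) # 280x(300+200)
B=np.vstack([B,np.zeros((100,280,3),np.uint8)])
cv2.imwrite("pics/c1.png",np.hstack([A,B]))
E
cat > h.py <<'E'
import numpy as np,cv2
from station import bot
def cal(n):
    c=bot.calibration(n);f=210/np.tan(np.radians(c["fovy"]/2))
    return c,np.array([[f,0,c["cx"]],[0,f,c["cy"]],[0,0,1.]]),np.array([c["k1"],0,0,0,0.]),np.array(c["R"]),np.array(c["t"])
def ray(n,p):
    c,K,d,R,t=cal(n)
    q=cv2.undistortPoints(np.array([[p]],float),K,d)[0,0]
    return -R.T@t,R.T@np.array([q[0],q[1],1])
def atz(n,p,z):
    o,v=ray(n,p);return o+v*(z-o[2])/v[2]
def tri(ps,pt):
    A=[];b=[]
    for n,p in(("side",ps),("top",pt)):
        o,v=ray(n,p);v=v/np.linalg.norm(v);P=np.eye(3)-np.outer(v,v);A.append(P);b.append(P@o)
    return np.linalg.solve(A[0]+A[1],b[0]+b[1])
def proj(n,X):
    c,K,d,R,t=cal(n)
    return cv2.projectPoints(np.atleast_2d(np.array(X,float)),cv2.Rodrigues(R)[0],t,K,d)[0][:,0]
E
```

```text
(no output)
```

View pics/c1.png

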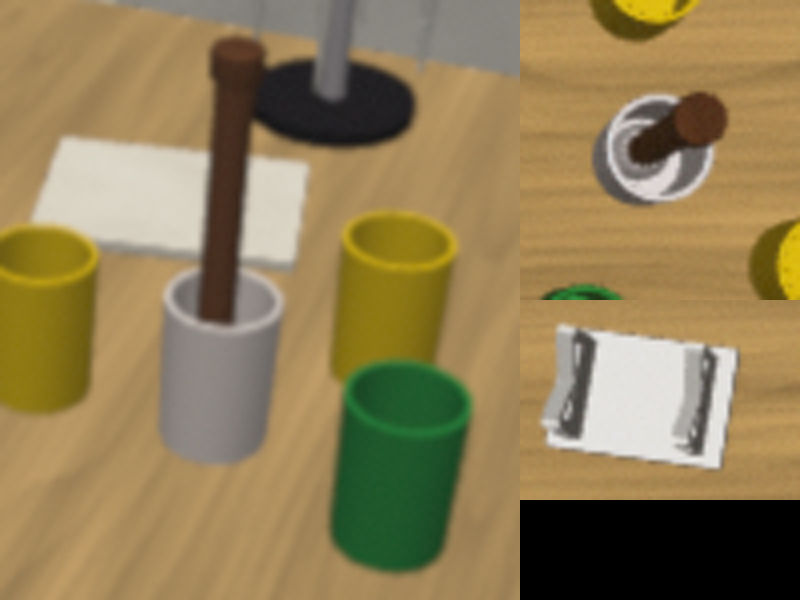

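```bash
python3 - <<'E'
from h import *
np.set_printoptions(precision=4,suppress=True)
print("butt",tri((340,147),(355,234.5)))
print("rim",tri((335.7,209.5),(345,242)),atz("side",(335.7,209.5),.105),atz("top",(345,242),.105))
C=[atz("top",p,.01) for p in((187,211.2),(231.2,217),(227.5,247),(183.7,241.2))]
for c in C:print(c)
print("rest",np.mean(C,0)); 
for a in range(4):
    d=C[(a+1)%4]-C[a];print(np.linalg.norm(d),np.degrees(np.arctan2(d[1],d[0])))
for n,ps,pt,z in(("mortar",(193,256),(260,152),.04),("vial",(355,310),(262,288),.02),("green",(380,250),(325,290),.05),("yel1",(290,215),(343,199),.05),("yel2",(378,210),(387,271),.05),("tips",(248,211),(342,160),.03),("dishes",(150,331),(188,167),.02)):
    print(n,atz("top",pt,z))
E
```

```text
butt [ 0.5038 -0.1979  0.2749]
rim [ 0.5009 -0.2011  0.1038] [ 0.4995 -0.1994  0.105 ] [ 0.5017 -0.2006  0.105 ]
[0.6112 0.2493 0.01  ]
[0.5909 0.1188 0.01  ]
[0.5024 0.1299 0.01  ]
[0.5225 0.2577 0.01  ]
rest [0.5568 0.1889 0.01  ]
0.1320879904638848 -98.8434609312508
0.0892143014520769 172.84559746532054
0.12937588112680246 81.07623044623494
0.08915437677611707 -5.408413999552744
mortar [0.7797 0.0293 0.04  ]
vial [0.3821 0.0303 0.02  ]
green [ 0.373  -0.1469  0.05  ]
yel1 [ 0.6307 -0.2096  0.05  ]
yel2 [ 0.4214 -0.3244  0.05  ]
tips [ 0.7531 -0.2153  0.03  ]
dishes [0.7434 0.2459 0.02  ]
```

The butt at z 0.275 (0.276 expected) and the rest's 132×89 base both check out. Plan: grip the shaft at mid-length with the tool horizontal (azimuth ~17°, between the green and yellow pots). Then lift, roll 180° about the tool axis and lower it in. That way no regrip is needed.

```bash
cat >> h.py <<'E'
from scipy.spatial.transform import Rotation as Ro
np.set_printoptions(precision=3,suppress=True)
def tgt(az,roll=0): # tool z horizontal at az, x down at roll 0
    a=np.radians(az);z=np.array([np.cos(a),np.sin(a),0]);x=np.array([0,0,-1.])
    return Ro.from_matrix(np.c_[x,np.cross(z,x),z])*Ro.from_rotvec([0,0,np.radians(roll)])
def delta(p,R=None):
    s=bot.observe();Q=Ro.from_quat(s["ee_rot"]);R=R or Q
    print("pos",s["position"],"q",s["joint_positions"],"t",s["time_s"])
    print("turn deg",np.degrees((Q.inv()*R).as_rotvec()),"shift before turn cm",100*Q.inv().apply(np.array(p)-s["position"]),"after",100*R.inv().apply(np.array(p)-s["position"]))
E
python3 -c "
from h import *
delta([.40,-.16,.45]);delta([.40,-.16,.45],tgt(17))"
```

```text
pos [ 0.159 -0.5    0.212] q [-1.262  0.126 -0.041  1.405 -0.     1.571] t 0.1
turn deg [0. 0. 0.] shift before turn cm [ 33.246 -25.095 -23.764] after [ 33.246 -25.095 -23.764]
pos [ 0.159 -0.5    0.212] q [-1.262  0.126 -0.041  1.405 -0.     1.571] t 0.1
turn deg [-126.974   -0.856 -126.971] shift before turn cm [ 33.246 -25.095 -23.764] after [-23.798  25.461  32.942]
```

```bash
python3 -m handwheel '[1,0,0,-4.8,0,0,0, 1,0,0,-4.8,0,0,0, 1,0,0,-4.8,0,0,0, 1,0,0,-4.8,0,0,0, 1,0,0,-4.8,0,0,0, 1,4.75,-3.6,0,0,0,0, 1,4.75,-3.6,0,0,0,0, 1,4.75,-3.6,0,0,0,0, 1,4.75,-3.6,0,0,0,0, 1,4.75,-3.6,0,0,0,0, 1,4.75,-3.6,0,0,0,0, 1,4.75,-3.6,0,0,0,0, 1,0,0,0,0,0,0]'
python3 -c "
from h import *
delta([.40,-.16,.45],tgt(17))
s=bot.observe();Q=Ro.from_quat(s['ee_rot']);print(Q.as_matrix())
R=Q*Ro.from_rotvec([0,0,np.radians(-90)])
print('after roll -90',np.degrees((R.inv()*tgt(17)).as_rotvec()))"
```

```text
time_s: 1.72
position: [0.4016, -0.1559, 0.4519]
ee_rot: [0.988, 0.157, -0.001, -0.001]
contact_force: [-0.9, -0.6, -0.0]
opening: 0.0854
finger_force: 0.0
pos [ 0.402 -0.156  0.452] q [-0.371  0.078  0.457  1.951  0.001  2.455] t 1.725
turn deg [-126.82    -1.312 -126.709] shift before turn cm [-0.276  0.344  0.187] after [ 0.188 -0.349 -0.27 ]
[[ 0.95   0.311 -0.001]
 [ 0.311 -0.95   0.001]
 [-0.001 -0.001 -1.   ]]
after roll -90 [-68.466 -69.898 -68.505]
```

```bash
python3 -m handwheel '[1,0,0,0,0,0,-10, 1,0,0,0,0,0,-10, 1,0,0,0,0,0,-10, 1,0,0,0,0,0,-10, 1,0,0,0,0,0,-10, 1,0,0,0,0,0,-10, 1,0,0,0,0,0,-10, 1,0,0,0,0,0,-10, 1,0,0,0,0,0,-10, 1,0,0,0,0,0,-10, 1,0,0,0,0,0,-10, 1,0,0,0,0,0,-10, 1,0,0,0,0,0,-10, 1,0,0,0,0,0,-10, 1,-5,0,0,0,0,0, 1,-5,0,0,0,0,0, 1,-5,0,0,0,0,0]'
python3 -m handwheel '[1,0,0,0,0,-10,0, 1,0,0,0,0,-10,0, 1,0,0,0,0,-10,0, 1,0,0,0,0,-10,0, 1,0,0,0,0,-10,0, 1,0,0,0,0,-10,0, 1,0,0,0,0,-10,0, 1,0,0,0,0,-10,0, 1,0,0,0,0,-10,0, 1,0,0,0,0,0,0]'
python3 -c "
from h import *
delta([.502,-.2,.45],tgt(17))"
```

```text
time_s: 3.85
position: [0.5364, -0.2166, 0.4439]
ee_rot: [0.194, 0.981, -0.001, 0.005]
contact_force: [-0.7, -0.7, 0.4]
opening: 0.0852
finger_force: 0.0
time_s: 5.1
position: [0.5376, -0.2168, 0.4339]
ee_rot: [0.143, 0.722, -0.132, 0.664]
contact_force: [-0.6, 0.1, -2.2]
opening: 0.0853
finger_force: 0.0
pos [ 0.538 -0.217  0.434] q [-0.374 -0.673 -1.036 -0.279 -0.017  0.001] t 5.1
turn deg [-39.398  -4.653  -1.629] shift before turn cm [-1.27   0.195 -4.048] after [-1.606  2.645 -2.909]
```

```bash
python3 -m handwheel '[1,0,0,0,-9.8,-1.2,-0.4, 1,0,0,0,-9.8,-1.2,-0.4, 1,0,0,0,-9.8,-1.2,-0.4, 1,0,0,0,-9.8,-1.2,-0.4, 1,0,0,0,0,0,0]'
python3 - <<'E'
from h import *
delta([.502,-.199,.35],tgt(17))
import cv2
a=bot.read_camera("side");b=bot.read_camera("top")
f=lambda a,x,y,w,h,k:cv2.resize(a[y:y+h,x:x+w],None,fx=k,fy=k,interpolation=cv2.INTER_CUBIC)
cv2.imwrite("pics/v1.png",np.hstack([f(a,230,20,200,300,2),f(b,230,100,200,300,2)])[:,:,::-1])
E
```

```text
time_s: 5.72
position: [0.5452, -0.2224, 0.4453]
ee_rot: [-0.068, 0.704, 0.07, 0.704]
contact_force: [-0.3, -0.3, -0.3]
opening: 0.0855
finger_force: 0.0
pos [ 0.545 -0.222  0.445] q [-0.874 -0.375 -0.982 -0.607  1.07   0.002] t 5.725
turn deg [-5.8   -0.011 -0.148] shift before turn cm [ 9.537  3.112 -3.779] after [ 9.528  3.503 -3.446]
```

View pics/v1.png

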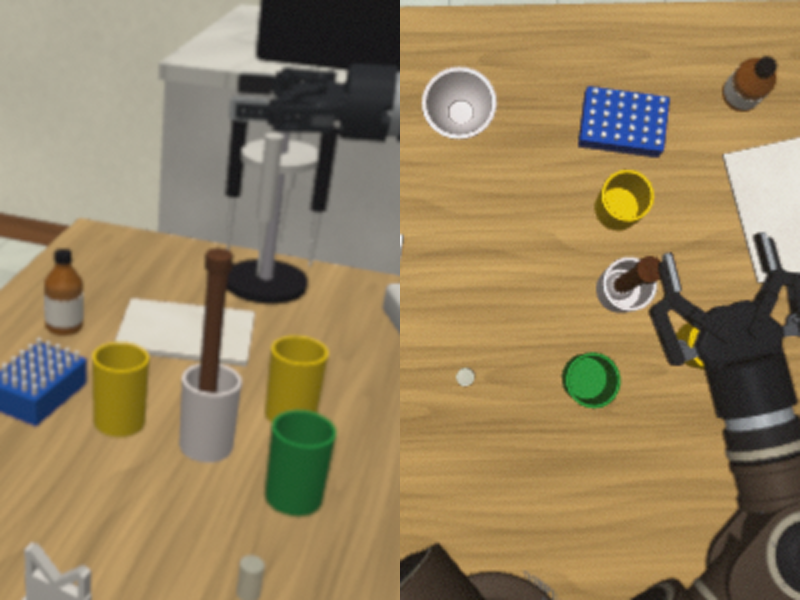

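```bash
python3 -m handwheel '[1,0,0,0,-5.8,0,-0.1, 1,0,3.5,-3.5,0,0,0, 1,4,0,0,0,0,0, 1,4,0,0,0,0,0, 1,4,0,0,0,0,0, 1,0,0,0,0,0,0, 1,0,0,0,0,0,0]'
python3 - <<'E'
from h import *
delta([.502,-.199,.141],tgt(17))
import cv2
a=bot.read_camera("side");b=bot.read_camera("top")
f=lambda a,x,y,w,h,k:cv2.resize(a[y:y+h,x:x+w],None,fx=k,fy=k,interpolation=cv2.INTER_CUBIC)
cv2.imwrite("pics/v2.png",np.hstack([f(a,270,80,130,200,3),f(b,300,180,130,200,3)])[:,:,::-1])
E
```

```text
time_s: 6.7
position: [0.501, -0.1938, 0.3268]
ee_rot: [-0.109, 0.698, 0.105, 0.7]
contact_force: [0.4, -0.2, -0.1]
opening: 0.0853
finger_force: 0.0
pos [ 0.501 -0.194  0.327] q [-0.96  -0.199 -1.207 -1.016  1.263  0.002] t 6.7
turn deg [0.366 0.144 0.327] shift before turn cm [18.587 -0.417 -0.103] after [18.584 -0.523 -0.053]
```

View pics/v2.png

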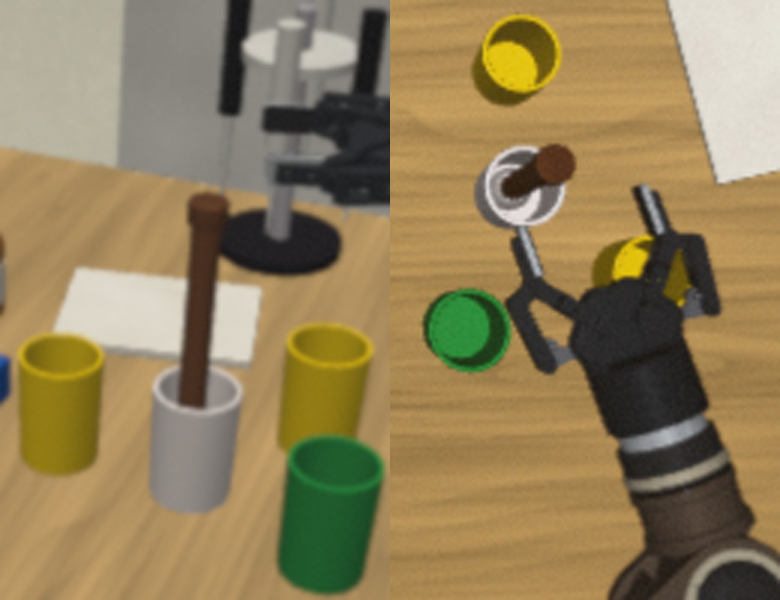

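```bash
python3 - <<'E'
from h import *
D=[([.159,-.5,.212],[-1.262,.126,-.041,1.405,0,1.571]),([.4016,-.1559,.4519],[-.371,.078,.457,1.951,.001,2.455]),
([.5376,-.2168,.4339],[-.374,-.673,-1.036,-.279,-.017,.001]),([.5452,-.2224,.4453],[-.874,-.375,-.982,-.607,1.07,.002]),([.501,-.1938,.3268],[-.96,-.199,-1.207,-1.016,1.263,.002])]
from scipy.optimize import least_squares
def fk(v,q):
    a,H,L1,L2,o,d1,d2=v
    p=q[1]-q[2];w=p+q[3]
    r=a+L1*np.sin(q[1])+L2*np.cos(p)+o*np.sin(p)+d1*np.cos(w)+d2*np.cos(w)*np.cos(q[4])
    z=H+L1*np.cos(q[1])-L2*np.sin(p)+o*np.cos(p)-d1*np.sin(w)-d2*np.sin(w)*np.cos(q[4])
    l=d2*np.sin(q[4]);c,s=np.cos(q[0]),np.sin(q[0])
    return np.array([r*c-l*s,r*s+l*c,z])
f=lambda v:np.concatenate([(fk(v,q)-np.array(p)) for p,q in D]+[1e-3*np.array([v[0],v[4]])])
s=least_squares(f,[0,.25,.35,.35,0,.1,.2]);print(s.x,np.abs(s.fun).max())
v=s.x
def ik(p,az):
    def g(q):return np.r_[fk(v,np.r_[q,0])-p,q[1]-q[2]+q[3],q[0]+q[4]-np.radians(az)]
    b=least_squares(g,[-.9,0,-1.1,-1.1,1.2]);return b.x,np.abs(b.fun).max()
for az in(17,10,0,-22,-60,-70):
  for z in(.14,.2,.33):
    b=least_squares(lambda q:np.r_[fk(v,np.r_[q,0])-[.502,-.199,z],q[1]-q[2]+q[3],q[0]+q[4]-np.radians(az)],[-.4,0,-1.1,-1.1,np.radians(az)+.4]);print(az,z,b.x,np.abs(b.fun).max())
E
```

```text
[0.001 0.144 0.53  0.451 0.08  0.147 0.314] 0.0004303823723857403
17 0.14 [-0.964  0.568 -1.351 -1.919  1.261] 1.6903145549918008e-14
17 0.2 [-0.964  0.277 -1.335 -1.612  1.261] 2.4407309506813135e-11
17 0.33 [-0.964 -0.206 -1.195 -0.989  1.261] 9.73736274945125e-09
10 0.14 [-0.921  0.613 -1.431 -2.043  1.095] 1.3445966562386502e-11
10 0.2 [-0.921  0.258 -1.41  -1.669  1.095] 8.975828413859688e-11
10 0.33 [-0.921 -0.3   -1.25  -0.95   1.095] 2.376195396003311e-08
0 0.14 [-0.814  0.744 -1.536 -2.28   0.814] 1.4296896999610453e-13
0 0.2 [-0.814  0.248 -1.507 -1.755  0.814] 4.949177179192077e-11
0 0.33 [-0.814 -0.439 -1.31  -0.871  0.814] 1.1157741397482823e-14
-22 0.14 [-0.368  1.262 -1.685 -2.948 -0.016] 1.1528523025106097e-08
-22 0.2 [-0.368  0.291 -1.617 -1.908 -0.016] 4.468647674116255e-15
-22 0.33 [-0.368 -0.622 -1.361 -0.739 -0.016] 1.8524071165870737e-13
-60 0.14 [ 0.208  0.569 -1.354 -1.923 -1.255] 4.659606034351782e-13
-60 0.2 [ 0.208  0.277 -1.338 -1.614 -1.255] 1.3907369700305594e-10
-60 0.33 [ 0.208 -0.209 -1.197 -0.987 -1.255] 3.4416913763379853e-15
-70 0.14 [ 0.239  0.544 -1.237 -1.781 -1.46 ] 2.175614549626559e-09
-70 0.2 [ 0.239  0.315 -1.224 -1.538 -1.46 ] 5.063172103803026e-12
-70 0.33 [ 0.239 -0.087 -1.106 -1.018 -1.46 ] 2.3314683517128287e-15
```

```bash
cat >> h.py <<'E'
V=[0.001,0.144,0.53,0.451,0.08,0.147,0.314]
E
python3 - <<'E'
from h import *
from scipy.optimize import least_squares
a,H,L1,L2,o,d1,d2=V
def fk(q):
    p=q[1]-q[2];w=p+q[3]
    r=a+L1*np.sin(q[1])+L2*np.cos(p)+o*np.sin(p)+d1*np.cos(w)+d2*np.cos(w)*np.cos(q[4])
    z=H+L1*np.cos(q[1])-L2*np.sin(p)+o*np.cos(p)-d1*np.sin(w)-d2*np.sin(w)*np.cos(q[4])
    l=d2*np.sin(q[4])
    R=Ro.from_euler('z',q[0])*Ro.from_euler('y',w)*Ro.from_euler('z',q[4])*Ro.from_euler('x',q[5])
    B=R.as_matrix();x,y,zz=-B[:,2],B[:,1],B[:,0]
    c,s=np.cos(q[0]),np.sin(q[0]);return np.array([r*c-l*s,r*s+l*c,z]),np.c_[x,y,zz]
lo=[-2.6,-.9,-1.25,-1.74,-1.44,-3.1];hi=[2.6,1.9,1.3,1.98,1.44,3.1]
np.random.seed(0)
for el in(0,-2,-4,-6):
  for az in(-62,-66,-70,-72,20,24):
    e,A=np.radians([el,az]);zz=np.array([np.cos(e)*np.cos(A),np.cos(e)*np.sin(A),np.sin(e)])
    for z in(.141,.33):
     S={}
     for k in range(12):
      def g(q):
        P,R=fk(q);return np.r_[P-[.502,-.199,z],R[:,2]-zz,R[2,1]]
      b=least_squares(g,np.random.uniform(np.maximum(lo,[-1.2,-.3,-1.2,-1.7,-1.4,-3]),np.minimum(hi,[.5,1,0,1,1.4,3])),bounds=(lo,hi))
      if np.abs(b.fun).max()<1e-5:S[tuple(np.round(b.x,2))]=1
     print(el,az,z,*[np.array(k) for k in S])
E
```

```text
0 -62 0.141
0 -62 0.33 [ 0.22 -0.18 -1.18 -1.   -1.3   0.  ]
0 -66 0.141
0 -66 0.33 [ 0.23 -0.14 -1.14 -1.01 -1.38  0.  ]
0 -70 0.141
0 -70 0.33
0 -72 0.141
0 -72 0.33
0 20 0.141
0 20 0.33 [-0.98 -0.17 -1.17 -1.    1.33  0.  ]
0 24 0.141
0 24 0.33 [-0.99 -0.12 -1.13 -1.01  1.41 -0.  ]
-2 -62 0.141
-2 -62 0.33 [ 0.22 -0.25 -1.13 -0.75 -1.3  -3.02] [ 0.22 -0.25 -1.13 -0.75 -1.3   0.12]
-2 -66 0.141
-2 -66 0.33 [ 0.23 -0.21 -1.09 -0.69 -1.38 -2.96] [ 0.23 -0.21 -1.09 -0.69 -1.38  0.18]
-2 -70 0.141
-2 -70 0.33
-2 -72 0.141
-2 -72 0.33
-2 20 0.141
-2 20 0.33 [-0.98 -0.24 -1.12 -0.74  1.32  3.  ] [-0.98 -0.24 -1.12 -0.74  1.32 -0.14]
-2 24 0.141
-2 24 0.33 [-0.99 -0.2  -1.07 -0.65  1.4  -0.21] [-0.99 -0.2  -1.07 -0.65  1.4   2.93]
-4 -62 0.141
-4 -62 0.33 [ 0.22 -0.3  -1.08 -0.53 -1.29  0.24] [ 0.22 -0.3  -1.08 -0.53 -1.29 -2.9 ]
-4 -66 0.141 [ 0.23  0.25 -1.24 -1.14 -1.37 -2.79] [ 0.23  0.25 -1.24 -1.14 -1.37  0.35]
-4 -66 0.33 [ 0.23 -0.26 -1.02 -0.41 -1.37  0.35] [ 0.23 -0.26 -1.02 -0.41 -1.37 -2.79]
-4 -70 0.141 [ 0.24  0.2  -1.15 -0.79 -1.44 -2.59] [ 0.24  0.2  -1.15 -0.79 -1.44  0.5
[... 443 characters left out ...]
28  0.35] [ 0.21 -0.33 -1.03 -0.33 -1.28 -2.79]
-6 -66 0.141 [ 0.23  0.15 -1.2  -0.85 -1.35 -2.65] [ 0.23  0.15 -1.2  -0.85 -1.35  0.49]
-6 -66 0.33 [ 0.23 -0.28 -0.96 -0.17 -1.35  0.49] [ 0.23 -0.28 -0.96 -0.17 -1.35 -2.65]
-6 -70 0.141 [ 0.23  0.13 -1.09 -0.48 -1.42  0.74] [ 0.23  0.13 -1.09 -0.48 -1.42 -2.4 ]
-6 -70 0.33 [ 0.23 -0.22 -0.84  0.12 -1.42  0.74] [ 0.23 -0.22 -0.84  0.12 -1.42 -2.4 ]
-6 -72 0.141
-6 -72 0.33
-6 20 0.141
-6 20 0.33 [-0.97 -0.31 -1.01 -0.29  1.3  -0.39] [-0.97 -0.31 -1.01 -0.29  1.3   2.75]
-6 24 0.141 [-0.98  0.14 -1.17 -0.76  1.37 -0.55] [-0.98  0.14 -1.17 -0.76  1.37  2.59]
-6 24 0.33 [-0.98 -0.26 -0.93 -0.1   1.37  2.59] [-0.98 -0.26 -0.93 -0.1   1.37 -0.55]
```

The model fits to 0.5 mm: a level tool can't get low enough inside the joint ranges, but azimuth 23.5° with 5° down-pitch can. The flipped pestle would then lean about 10°, which the crock allows.

```bash
cat >> h.py <<'E'
def te(az,el,roll=0):
    e,A=np.radians([el,az]);z=np.array([np.cos(e)*np.cos(A),np.cos(e)*np.sin(A),np.sin(e)])
    y=np.array([-np.sin(A),np.cos(A),0]);return Ro.from_matrix(np.c_[np.cross(y,z),y,z])*Ro.from_rotvec([0,0,np.radians(roll)])
E
python3 -c "
from h import *
delta([.502,-.199,.327],te(23.5,-5))"
```

```text
pos [ 0.501 -0.194  0.327] q [-0.961 -0.2   -1.207 -1.017  1.264  0.002] t 6.8
turn deg [-6.16   5.148  0.17 ] shift before turn cm [ 0.042 -0.509 -0.032] after [ 0.046 -0.503 -0.083]
```

```bash
python3 -m handwheel '[1,0,0,0,-6.2,5.1,0.2, 1,0,-0.5,-0.1,0,0,0, 1,0,0,0,0,0,0, 1,0,0,0,0,0,0, 1,0,0,0,0,0,0]'
python3 -c "
from h import *
delta([.502,-.199,.141],te(23.5,-5))"
```

```text
time_s: 7.42
position: [0.5059, -0.2054, 0.317]
ee_rot: [-0.123, 0.712, 0.115, 0.682]
contact_force: [-0.9, 0.7, 0.2]
opening: 0.0855
finger_force: 0.0
pos [ 0.506 -0.205  0.317] q [-0.975 -0.211 -1.123 -0.746  1.31  -0.163] t 7.425
turn deg [-4.126  2.553 -0.077] shift before turn cm [17.586  0.791  0.595] after [17.54   0.742  1.434]
```

```bash
python3 -m handwheel '[1,0,0,0,-1.4,0.85,0, 1,0,0,0,-1.4,0.85,0, 1,0,0,0,-1.4,0.85,0, 1,0,0.7,0,0,0,0, 1,0,0,0,0,0,0]'
python3 -c "
from h import *
delta([.502,-.199,.141],te(23.5,-5))"
```

```text
time_s: 8.05
position: [0.503, -0.1986, 0.3169]
ee_rot: [-0.15, 0.722, 0.138, 0.661]
contact_force: [-1.3, -0.7, 0.1]
opening: 0.0855
finger_force: 0.0
pos [ 0.503 -0.199  0.317] q [-0.982 -0.243 -0.993 -0.29   1.373 -0.451] t 8.05
turn deg [ 0.071  0.013 -0.057] shift before turn cm [17.53  -0.018  1.425] after [17.53   0.001  1.429]
```

```bash
python3 -m handwheel '[1,1.25,0,0.1,0,0,0, 1,1.25,0,0.1,0,0,0, 1,1.25,0,0.1,0,0,0, 1,1.25,0,0.1,0,0,0, 1,1.25,0,0.1,0,0,0, 1,1.25,0,0.1,0,0,0, 1,1.25,0,0.1,0,0,0, 1,1.25,0,0.1,0,0,0, 1,1.25,0,0.1,0,0,0, 1,1.25,0,0.1,0,0,0, 1,1.25,0,0.1,0,0,0, 1,1.25,0,0.1,0,0,0, 1,1.25,0,0.1,0,0,0, 1,1.25,0,0.1,0,0,0, 1,0,0,0,0,0,0]'
python3 - <<'E'
from h import *
delta([.502,-.199,.141],te(23.5,-5))
import cv2
a=bot.read_camera("side");b=bot.read_camera("top")
f=lambda a,x,y,w,h,k:cv2.resize(a[y:y+h,x:x+w],None,fx=k,fy=k,interpolation=cv2.INTER_CUBIC)
cv2.imwrite("pics/v3.png",np.hstack([f(a,280,110,130,200,3),f(b,300,180,130,200,3)])[:,:,::-1])
E
```

```text
time_s: 9.93
position: [0.5015, -0.1987, 0.1407]
ee_rot: [-0.149, 0.722, 0.139, 0.661]
contact_force: [-0.9, 0.1, 0.9]
opening: 0.0854
finger_force: 0.0
pos [ 0.501 -0.199  0.141] q [-0.985  0.186 -1.206 -0.922  1.376 -0.459] t 9.925
turn deg [ 0.086 -0.021 -0.209] shift before turn cm [-0.03  -0.045  0.036] after [-0.029 -0.045  0.036]
```

View pics/v3.png

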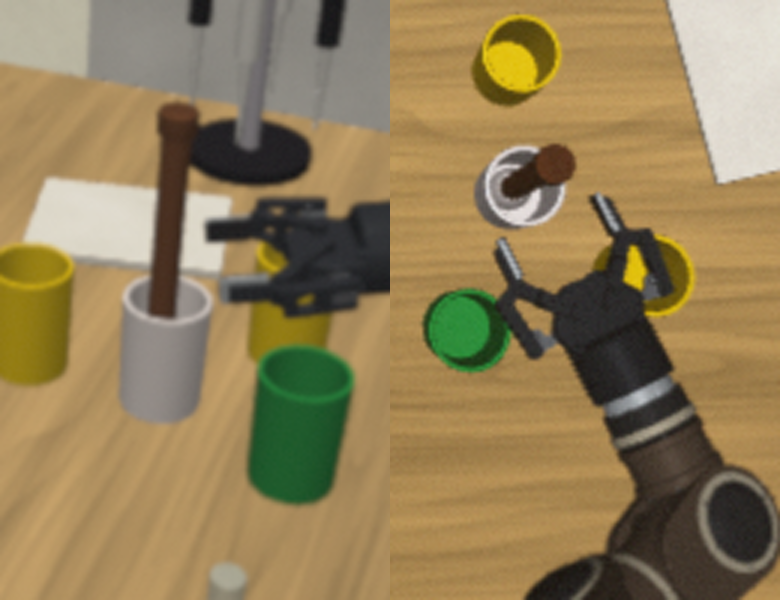

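```bash
python3 - <<'E'
from h import *
a=tri((351,187),(369.3,246.7));b=tri((354,207),(336.7,261));print(a,b,(a+b)/2)
s=bot.observe();p=s["position"];z=Ro.from_quat(s["ee_rot"]).as_matrix()[:,2]
print(p,z,proj("side",[p,p+.019*z,[.502,-.199,.141]]),proj("top",[p,p+.019*z]));print(bot.tips_ahead)
E
```

```text
[ 0.483 -0.259  0.142] [ 0.449 -0.171  0.143] [ 0.466 -0.215  0.142]
[ 0.502 -0.199  0.142] [ 0.913  0.399 -0.087] [[335.872 196.683]
 [328.023 197.244]
 [335.732 196.969]] [[346.63  240.883]
 [343.357 234.444]]
0.019
```

The picture shows the fingertips short of the shaft: side (351,187) and (354,207), shaft at about (335,197). Triangulated, the tips sit about 45 mm behind the reported TCP along the tool axis, but laterally centred and at the right height. I go by the picture and advance 4.5 cm level.

```bash
python3 -m handwheel '[1,-0.06,0,0.75,0,0,0, 1,-0.06,0,0.75,0,0,0, 1,-0.06,0,0.75,0,0,0, 1,-0.06,0,0.75,0,0,0, 1,-0.06,0,0.75,0,0,0, 1,-0.06,0,0.75,0,0,0, 1,0,0,0,0,0,0]'
python3 - <<'E'
from h import *
delta([.502,-.199,.141],te(23.5,-5))
import cv2
a=bot.read_camera("side");b=bot.read_camera("top")
f=lambda a,x,y,w,h,k:cv2.resize(a[y:y+h,x:x+w],None,fx=k,fy=k,interpolation=cv2.INTER_CUBIC)
cv2.imwrite("pics/v4.png",np.hstack([f(a,290,130,100,150,4),f(b,310,190,100,150,4)])[:,:,::-1])
E
```

```text
time_s: 10.9
position: [0.5436, -0.1811, 0.1415]
ee_rot: [-0.151, 0.722, 0.139, 0.661]
contact_force: [0.1, -0.8, 0.7]
opening: 0.0856
finger_force: 0.0
pos [ 0.544 -0.181  0.142] q [-0.873  0.268 -1.217 -1.183  1.273 -0.288] t 10.9
turn deg [ 0.129  0.    -0.058] shift before turn cm [ 0.446  0.022 -4.507] after [ 0.446  0.012 -4.507]
```

View pics/v4.png

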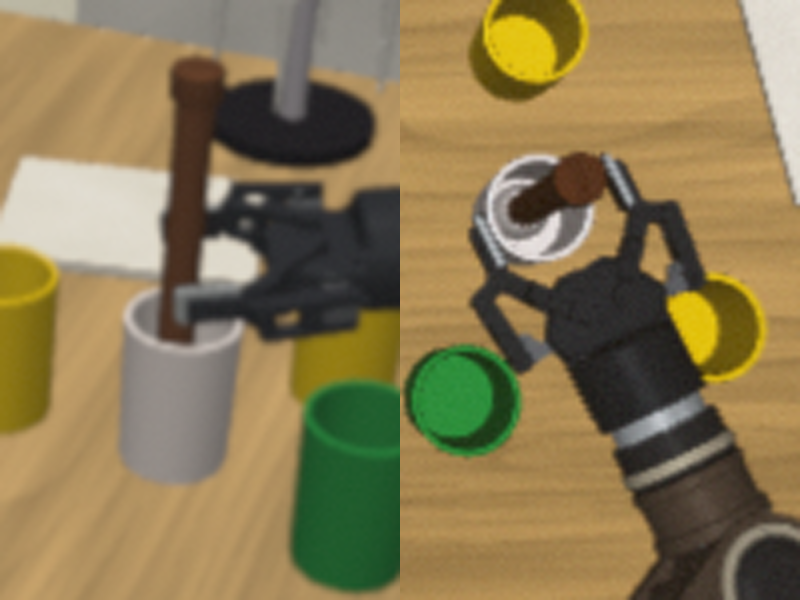

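The fingers now straddle the shaft: the near tip crosses it at side crop (178,305), and the far tip shows behind it at (165,222). Closing.

```bash
python3 -m handwheel '[0.1,0,0,0,0,0,0, 0.1,0,0,0,0,0,0, 0.1,0,0,0,0,0,0, 0.1,0,0,0,0,0,0, 0.1,0,0,0,0,0,0, 0.1,0,0,0,0,0,0, 0.1,0,0,0,0,0,0, 0.1,0,0,0,0,0,0]' 60
python3 -m handwheel '[0.1,-0.6,0,0,0,0,0, 0.1,-0.6,0,0,0,0,0, 0.1,-0.6,0,0,0,0,0, 0.1,-0.6,0,0,0,0,0, 0.1,0,0,0,0,0,0]'
```

```text
time_s: 12.0
position: [0.5433, -0.1815, 0.1415]
ee_rot: [-0.15, 0.722, 0.139, 0.661]
contact_force: [-0.4, -1.0, 0.5]
opening: 0.0222
finger_force: 58.5
time_s: 12.62
position: [0.5453, -0.1807, 0.1662]
ee_rot: [-0.151, 0.722, 0.138, 0.661]
contact_force: [-0.8, 0.2, -2.2]
opening: 0.0222
finger_force: 58.6
```

```bash
python3 -m handwheel '[0.1,-1.5,0,-0.15,0,0,0, 0.1,-1.5,0,-0.15,0,0,0, 0.1,-1.5,0,-0.15,0,0,0, 0.1,-1.5,0,-0.15,0,0,0, 0.1,-1.5,0,-0.15,0,0,0, 0.1,-1.5,0,-0.15,0,0,0, 0.1,-1.5,0,-0.15,0,0,0, 0.1,-1.5,0,-0.15,0,0,0, 0.1,-1.5,0,-0.15,0,0,0, 0.1,-1.5,0,-0.15,0,0,0, 0.1,-1.5,0,-0.15,0,0,0, 0.1,-1.5,0,-0.15,0,0,0, 0.1,0,0,0,0,0,0]'
python3 - <<'E'
from h import *
delta([.502,-.199,.141],te(23.5,-5))
import cv2
a=bot.read_camera("side");b=bot.read_camera("top")
f=lambda a,x,y,w,h,k:cv2.resize(a[y:y+h,x:x+w],None,fx=k,fy=k,interpolation=cv2.INTER_CUBIC)
cv2.imwrite("pics/v5.png",np.hstack([f(a,270,30,130,200,3),f(b,300,150,130,200,3)])[:,:,::-1])
E
```

```text
time_s: 14.25
position: [0.5433, -0.1818, 0.3472]
ee_rot: [-0.151, 0.722, 0.138, 0.662]
contact_force: [0.2, -0.3, -3.3]
opening: 0.0222
finger_force: 58.7
pos [ 0.543 -0.182  0.347] q [-0.875 -0.251 -0.976 -0.425  1.273 -0.288] t 14.25
turn deg [0.07  0.027 0.03 ] shift before turn cm [20.931  0.083 -2.668] after [20.933  0.069 -2.658]
```

View pics/v5.png

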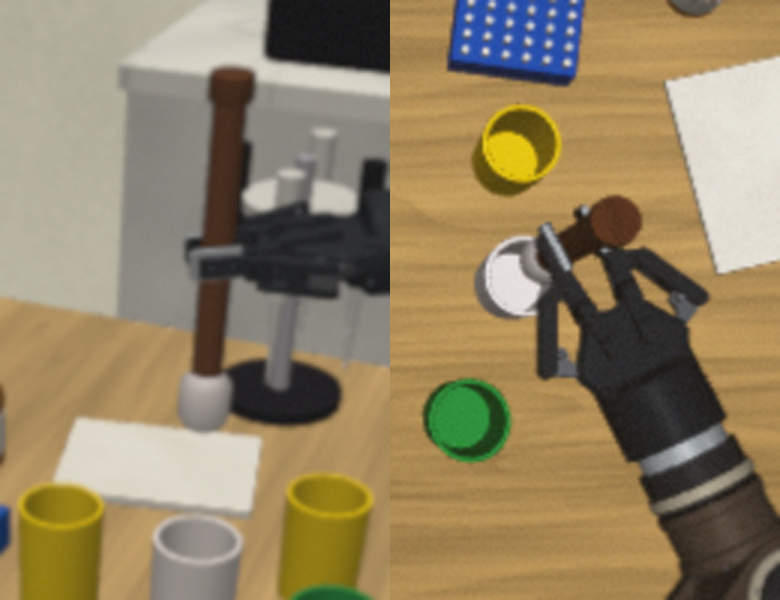

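The pestle hangs cleanly: side crop shows the butt at (232,74), the head at (206,410) and the pads at mid-shaft. Rolling 180°.

```bash
python3 -m handwheel '[0.1,0,0,0,0,0,5, 0.1,0,0,0,0,0,9, 0.1,0,0,0,0,0,10, 0.1,0,0,0,0,0,10, 0.1,0,0,0,0,0,10, 0.1,0,0,0,0,0,10, 0.1,0,0,0,0,0,10, 0.1,0,0,0,0,0,10, 0.1,0,0,0,0,0,10, 0.1,0,0,0,0,0,10, 0.1,0,0,0,0,0,10, 0.1,0,0,0,0,0,10, 0.1,0,0,0,0,0,10, 0.1,0,0,0,0,0,10, 0.1,0,0,0,0,0,10, 0.1,0,0,0,0,0,10, 0.1,0,0,0,0,0,10, 0.1,0,0,0,0,0,10, 0.1,0,0,0,0,0,6, 0.1,0,0,0,0,0,0]'
python3 - <<'E'
from h import *
delta([.5,-.2,.347],te(23.5,-5,180))
import cv2
a=bot.read_camera("side");b=bot.read_camera("top")
f=lambda a,x,y,w,h,k:cv2.resize(a[y:y+h,x:x+w],None,fx=k,fy=k,interpolation=cv2.INTER_CUBIC)
cv2.imwrite("pics/v6.png",np.hstack([f(a,270,30,130,200,3),f(b,300,150,130,200,3)])[:,:,::-1])
E
```

```text
time_s: 16.85
position: [0.5432, -0.1816, 0.3448]
ee_rot: [0.722, 0.15, 0.661, -0.139]
contact_force: [-0.3, -0.6, -2.1]
opening: 0.0221
finger_force: 58.7
pos [ 0.543 -0.182  0.345] q [-0.875 -0.249 -0.978 -0.425  1.274  2.852] t 16.85
turn deg [-0.093  0.041 -0.135] shift before turn cm [-0.194 -0.041 -4.692] after [-0.191 -0.034 -4.692]
```

View pics/v6.png

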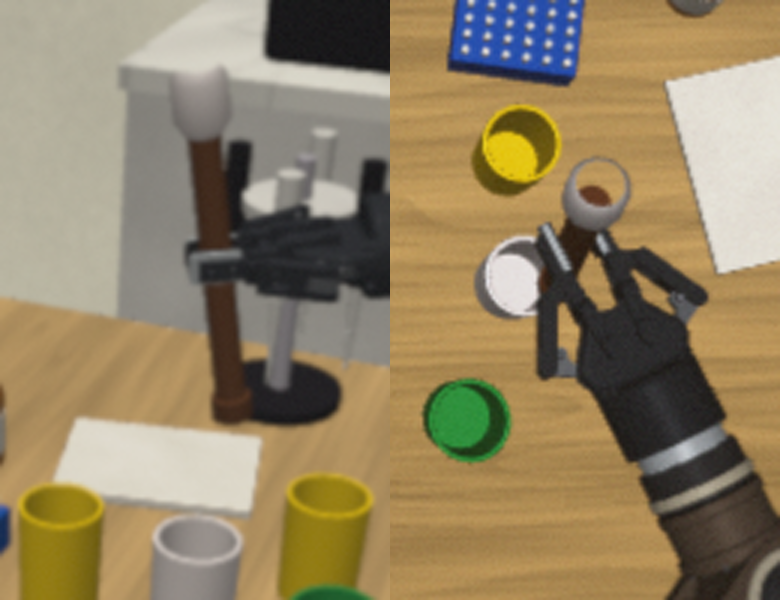

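```bash
python3 - <<'E'
from h import *
h=tri((337.7,55),(369,212.3));print("head",h)
s=bot.observe();R=Ro.from_quat(s["ee_rot"]).as_matrix();g=s["position"]-.045*R[:,2];print("grasp",g)
o,v=ray("side",(347.3,168.3))
k=[o+v*t for t in np.linspace(.5,1.5,2001)]
b=min(k,key=lambda x:abs(np.linalg.norm(x-h)-.27)+ (0 if True else 0));print("butt dist-based",b,np.linalg.norm(b-h))
n=R[:,1];t=np.dot(n,g-o)/np.dot(n,v);b2=o+v*t;print("butt plane-based",b2,np.linalg.norm(b2-h))
u=np.array([0,0,1.]);z=R[:,2];d=2*(u@z)*z-u;print("model dir",d,"head",g-d*.135,"butt",g+d*.135)
f=np.array([z[0],z[1],0])/np.hypot(z[0],z[1])
print("want butt",np.array([.5005,-.2003,0])-.006*f,"f",f)
print("proj",proj("side",[g-d*.135,g+d*.135]),proj("top",[g-d*.135]))
E
```

```text
head [ 0.524 -0.188  0.48 ]
grasp [ 0.502 -0.2    0.349]
butt dist-based [ 0.485 -0.218  0.214] 0.2700776878633334
butt plane-based [ 0.483 -0.208  0.22 ] 0.2641045371041195
model dir [-0.16  -0.07  -0.985] head [ 0.524 -0.19   0.482] butt [ 0.481 -0.209  0.216]
want butt [ 0.495 -0.203  0.   ] f [0.916 0.4   0.   ]
proj [[336.662  53.28 ]
 [348.206 169.502]] [[370.945 213.724]]
```

```bash
python3 -m handwheel '[0.1,0.06,0,0.72,0,0,0, 0.1,0.06,0,0.72,0,0,0, 0.1,-1.25,0,0.11,0,0,0, 0.1,-1.25,0,0.11,0,0,0, 0.1,-1.25,0,0.11,0,0,0, 0.1,-1.25,0,0.11,0,0,0, 0.1,-1.25,0,0.11,0,0,0, 0.1,-1.25,0,0.11,0,0,0, 0.1,-1.25,0,0.11,0,0,0, 0.1,0,0,0,0,0,0]'
python3 - <<'E'
from h import *
delta([.5,-.2,.347],te(23.5,-5,180))
import cv2
a=bot.read_camera("side");b=bot.read_camera("top")
f=lambda a,x,y,w,h,k:cv2.resize(a[y:y+h,x:x+w],None,fx=k,fy=k,interpolation=cv2.INTER_CUBIC)
cv2.imwrite("pics/v7.png",np.hstack([f(a,290,90,100,150,4),f(b,310,190,100,150,4)])[:,:,::-1])
s=bot.observe();R=Ro.from_quat(s["ee_rot"]).as_matrix();z=R[:,2];g=s["position"]-.045*z
u=np.array([0,0,1.]);d=2*(u@z)*z-u;print("butt",g+d*.135)
E
```

```text
time_s: 18.2
position: [0.5566, -0.1753, 0.2571]
ee_rot: [0.722, 0.15, 0.661, -0.139]
contact_force: [0.5, -0.1, -2.2]
opening: 0.0227
finger_force: 58.8
pos [ 0.557 -0.175  0.257] q [-0.839 -0.068 -1.106 -0.764  1.24   2.885] t 18.2
turn deg [-0.128  0.047 -0.193] shift before turn cm [ 8.411 -0.04  -6.944] after [ 8.417  0.003 -6.938]
butt [ 0.494 -0.203  0.13 ]
```

View pics/v7.png

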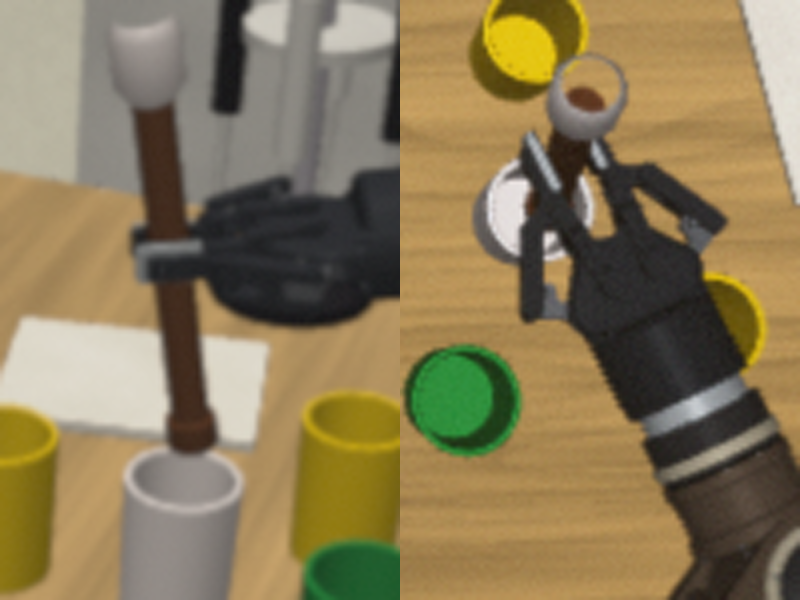

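The butt, at side crop (192,440), is just above the crock mouth, whose centre is at (184,480). It is aligned, so I lower it.

```bash
python3 -m handwheel '[0.1,-1.0,0,0.09,0,0,0, 0.1,-1.0,0,0.09,0,0,0, 0.1,-1.0,0,0.09,0,0,0, 0.1,-1.0,0,0.09,0,0,0, 0.1,-1.0,0,0.09,0,0,0, 0.1,0,0,0,0,0,0]'
python3 -m handwheel '[0.1,-1.0,0,0.09,0,0,0, 0.1,-1.0,0,0.09,0,0,0, 0.1,-1.0,0,0.09,0,0,0, 0.1,-1.0,0,0.09,0,0,0, 0.1,-1.0,0,0.09,0,0,0, 0.1,-1.0,0,0.09,0,0,0, 0.1,0,0,0,0,0,0]'
python3 -m handwheel '[0.1,-0.4,0,0.03,0,0,0, 0.1,-0.4,0,0.03,0,0,0, 0.1,0,0,0,0,0,0]'
```

```text
time_s: 19.05
position: [0.5565, -0.1756, 0.2071]
ee_rot: [0.722, 0.15, 0.661, -0.139]
contact_force: [0.7, 0.1, -2.3]
opening: 0.0224
finger_force: 58.8
time_s: 19.92
position: [0.5568, -0.1757, 0.1476]
ee_rot: [0.722, 0.15, 0.661, -0.139]
contact_force: [-0.0, -0.0, -2.0]
opening: 0.0221
finger_force: 58.8
time_s: 20.3
position: [0.5566, -0.1756, 0.1397]
ee_rot: [0.722, 0.15, 0.661, -0.139]
contact_force: [-0.2, 0.5, -2.7]
opening: 0.0224
finger_force: 58.8
```

```bash
python3 -m handwheel '[0.1,-0.2,0,0.02,0,0,0, 0.1,-0.2,0,0.02,0,0,0, 0.1,0,0,0,0,0,0]'
python3 -m handwheel '[0.1,-0.15,0,0.01,0,0,0, 0.1,0,0,0,0,0,0]'
python3 -c "
from h import *
print(bot.observe()['joint_positions'])"
```

```text
time_s: 20.68
position: [0.5566, -0.1755, 0.1356]
ee_rot: [0.722, 0.15, 0.661, -0.139]
contact_force: [0.0, 0.8, -2.5]
opening: 0.0222
finger_force: 58.8
time_s: 20.92
position: [0.5566, -0.1756, 0.1343]
ee_rot: [0.722, 0.15, 0.661, -0.139]
contact_force: [-0.4, 0.3, -1.8]
opening: 0.0226
finger_force: 58.8
[-0.84   0.312 -1.216 -1.256  1.24   2.885]
```

```bash
python3 -m handwheel '[0.1,-0.15,0,0.01,0,0,0, 0.1,0,0,0,0,0,0]'
python3 -m handwheel '[0.1,-0.15,0,0.01,0,0,0, 0.1,0,0,0,0,0,0]'
```

```text
time_s: 21.18
position: [0.5568, -0.1755, 0.134]
ee_rot: [0.721, 0.151, 0.662, -0.138]
contact_force: [-0.4, 0.7, 5.7]
opening: 0.0223
finger_force: 58.8
time_s: 21.42
position: [0.5571, -0.1755, 0.1339]
ee_rot: [0.72, 0.153, 0.662, -0.138]
contact_force: [-0.6, 2.7, 12.2]
opening: 0.0224
finger_force: 59.0
```

Floor reached. I'll ease off, open gradually, then back out along the tool axis.

```bash
python3 -m handwheel '[0.1,0.2,0,0,0,0,0, 0.1,0,0,0,0,0,0]' 20
python3 -m handwheel '[0.3,0,0,0,0,0,0, 0.35,0,0,0,0,0,0, 0.4,0,0,0,0,0,0, 0.5,0,0,0,0,0,0, 0.7,0,0,0,0,0,0, 0.9,0,0,0,0,0,0, 1,0,0,0,0,0,0, 1,0,0,0,0,0,0, 1,0,0,0,0,0,0]'
python3 -m handwheel '[1,0,0,-0.8,0,0,0, 1,0,0,-0.8,0,0,0, 1,0,0,-0.8,0,0,0, 1,0,0,-0.8,0,0,0, 1,0,0,-0.8,0,0,0, 1,0,0,-0.8,0,0,0, 1,0,0,0,0,0,0]'
python3 - <<'E'
from h import *
delta([.5,-.2,.347])
import cv2
a=bot.read_camera("side");b=bot.read_camera("top")
f=lambda a,x,y,w,h,k:cv2.resize(a[y:y+h,x:x+w],None,fx=k,fy=k,interpolation=cv2.INTER_CUBIC)
cv2.imwrite("pics/v8.png",np.hstack([f(a,290,130,100,150,4),f(b,310,190,100,150,4)])[:,:,::-1])
E
```

```text
time_s: 21.68
position: [0.5569, -0.1756, 0.134]
ee_rot: [0.721, 0.151, 0.662, -0.138]
contact_force: [-0.5, 1.2, 4.6]
opening: 0.0227
finger_force: 58.8
time_s: 22.8
position: [0.5567, -0.1755, 0.1333]
ee_rot: [0.722, 0.15, 0.661, -0.139]
contact_force: [0.4, -0.3, 0.4]
opening: 0.0851
finger_force: 0.0
time_s: 23.68
position: [0.5125, -0.1953, 0.1379]
ee_rot: [0.722, 0.15, 0.661, -0.138]
contact_force: [1.1, 0.5, 0.5]
opening: 0.0854
finger_force: 0.0
pos [ 0.512 -0.195  0.138] q [-0.957  0.225 -1.216 -1.032  1.35   2.743] t 23.675
turn deg [0. 0. 0.] shift before turn cm [20.711 -0.093 -3.144] after [20.711 -0.093 -3.144]
```

View pics/v8.png

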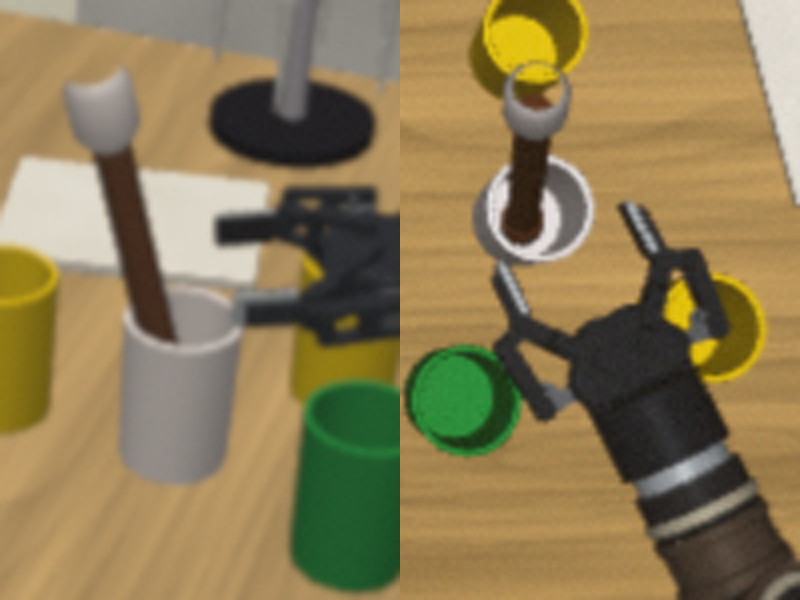

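The pestle stands handle-down in the white crock, leaning on the rim, with its head at side crop (103,110) and the fingers clear. I'll let it settle briefly and then hand in.

```bash
python3 -m handwheel '[1,0,0,-0.8,0,0,0, 1,0,0,-0.8,0,0,0, 1,0,0,0,0,0,0, 1,0,0,0,0,0,0, 1,0,0,0,0,0,0, 1,0,0,0,0,0,0, 1,0,0,0,0,0,0]' && python3 -c "
from station import bot
from h import *
print(tri((290+100/4,130+78/4),(310+137/4,190+85/4)))
print(bot.finish_job())"
```

```text
time_s: 24.65
position: [0.4983, -0.2009, 0.1388]
ee_rot: [0.722, 0.15, 0.661, -0.139]
contact_force: [0.2, -0.3, -0.5]
opening: 0.0852
finger_force: 0.0
[ 0.558 -0.177  0.268]
the job is handed in; nothing more can be done
None
```

Job handed in at about 25 s: the pestle stands handle-down in the white crock, leaning on the rim with its head about 0.26 m above the crock floor, released with the gripper clear; `finish_job()` gave no verdict back.

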